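# Snap cover plates onto lamp-driver bases

### The arm

A 7-joint arm with a two-finger parallel gripper is mounted at the origin on a cart in front of the work surface, level with it; the furniture and walls round the work are solid. World frame = base frame: x ahead of the robot, y to its left, z up, the work surface at z = 0. Lengths are in mm, angles in rad, forces in N, time in s.
With the tool pointing down it reaches from about 400 to 875 mm from the base axis. Payload 4.4 kg.
Tool frame: the origin (TCP) lies where the fingers leave the gripper's body, on its centre line; the fingertips stand 73 mm ahead of it and the grasp point (between the pads) lies 54 mm ahead of it; z points along the fingers, y is the line along which they close (so a half turn about z gives the same grasp; the last joint's range is limited). The gripper opens to 85 mm and grips with 20 to 120 N. Pads are 22 mm wide; open, the fingers measure 114 mm over their backs; the gripper's body (76 mm by 85 mm) begins 54 mm behind the grasp point. The pads swing forward as they close: fully open they stand 13 mm farther back than shut.
Start: joints at [1.264, 0.628, 0.038, 1.517, -0.027, 0.996, -0.02], TCP at [155.036, -631.253, 303.913] pointing down, gripper open.
Joint ranges: [-3.06, 3.06], [-0.37, 2.12], [-1.25, 1.32], [0.18, 2.47], [-1.1, 4.24], [0.23, 1.98], [-2.94, 2.94]. Speed limits (rad/s): [2.57, 2.57, 3.14, 3.14, 3.14, 3.14, 3.14].

### API

Orientations are given as [roll, pitch, yaw] about the fixed x, y, z axes, in that order (R = Rz(yaw) Ry(pitch) Rx(roll)).
In Python, from cell import ctrl gives the robot as it stands.
- The arm moves only by the tool send_rows, never from a script. Its argument "rows" is a list that holds one entry, the list of rows, each a list of 6 numbers: the shift along the tool's x, y, z in cm, then the turn, a rotation vector about the tool's x, y, z in rad. In form: [[[tx, ty, tz, wx, wy, wz], ...]]. A call has 1 to 10 rows; each row is the pose to reach, as a shift and turn from the pose commanded when the call began, along the tool's axes at that moment; what a row does not reach only later rows make up. A row lasts 1/10 s, in which the tool goes at most 50 mm and 8.59 degrees, less where a joint would pass 70% of its speed; a pose out of reach is approached as far as the arm can. A call with a gripper value outside its range is refused whole. "grip" is the closure in counts, from 0 (fully open) to 255 (shut), set as the call begins (left out, the last holds). The fingers move at their own pace and stop on an object; the grip force is fixed at half the most. Time passes only in rows, so rows that repeat a pose let the fingers close. It gives the time, the measured TCP pose, the force, the opening and the grip force at its end, in the units of the state.
- ctrl.read_state(): the state, without advancing time (a new reading comes with each control period).
- ctrl.get_image(name): name is "side" or "top" or "wrist"; returns a dict with "pixels" (480x640x3 uint8, red, green, blue), "fx", "fy", "cx", "cy" (pixels), "D" ([k1, k2, p1, p2, k3] as OpenCV has them; the pictures are not rectified), "extrinsics" (4x4, takes a point from camera to world coordinates); the wrist camera has in their place "mount" (4x4, takes a point from camera to tool coordinates, whose origin is the TCP and whose axes are the flange's). Camera axes: x right, y up, looking along -z (the intrinsics and any distortion apply to the point x, -y, -z); pixel columns grow to the right and rows downward; lengths in mm; the calibration is good to about 2 mm. A picture is of the moment at which its call begins: read the wrist's pose just before it. There is no depth.
- ctrl.finish_job(): hands the job in; it is judged then, once.
The state is a dict: "clock": time; "qpos": joint angles; "qd": joint speeds; "tau": joint torques, N m; "eef_pos": TCP position; "tool_rot": TCP orientation; "force": force on the tool from outside, world axes, zero at the start; "torque": the same for the moment, N m; "width": finger opening in mm; "gripper_force": force on a finger pad.
Only numpy, scipy, OpenCV 4.12 (cv2) and the standard library are available. Lean on these libraries where they do the work, as an engineer would, in place of code of your own. Each camera call takes 0.05 s, during which the arm holds its last target. There are 200 camera calls.

### The job

Fit one cover plate to every open lamp-driver base on the bench: draw the lowest plate out of the magazine with its slide, lay it over the four snap posts and press it down until all four have clicked through and it lies flat on the shoulders. Leave the slide pushed home, the spare plates in the magazine, the bases standing on the bench and the other things where they are.

Things in the scene. Friction and masses are not known exactly. Their poses are not given: they have to be found in the camera images.
- magazine: Fixed low metal plate magazine, 282 x 74 x 64 mm, long axis x, front -x. Origin on the bench under the middle of the stack. A 28 mm wide rail, top at z = 24 mm, runs from x = -140 to +142; the roofed housing covers x, y = +-46, +-28 mm up to z = 64. In it five plates lie flat on the rail, one on another; only the lowest can leave, through a 9 mm gap under the front wall.
- magazine_out (a point): Point on top of the open rail where the middle of the underside of a drawn plate lies: 94 mm in front (-x) of the magazine's origin, 24 mm above the bench. The plate then overhangs the rail by 8 mm on both long sides. Rail parts stand no higher than 28 mm here (a lip at the front end). Axes as the magazine's.
- slide (a joint): The magazine's sliding tongue, m: 0 = home behind the stack, grows as its knob is drawn along the magazine's -x, 0.096 = fully drawn. Drawn, it pushes the lowest plate out while its flat top carries the plates above; pushed home, it lets them drop onto the rail. It stays where it is left; friction about 1.5 N.
- slide_knob (a point): Middle of the grip of the tongue's upright black knob, right (-y) of the rail: round, 19 mm across at its widest, 30 mm tall from 15 mm below this point, on a 9 mm stem. 68 mm above the bench; with the tongue home at x = +52.5, y = -62 mm in the magazine's frame, whose axes it shares.
- plate0: Aluminium cover plate, 84 x 44 x 6 mm, 50 g, flat, with four 11 mm square holes centred at x = +-32, y = +-13 mm. All five plates are alike. Origin: centre of the underside, z up, x along the 84 mm, which lies along the magazine's x. plate0 starts lowest in the stack, then plate1 and so on, plate4 on top.
- plate1: Aluminium cover plate, 84 x 44 x 6 mm, 50 g, flat, with four 11 mm square holes centred at x = +-32, y = +-13 mm. All five plates are alike. Origin: centre of the underside, z up, x along the 84 mm, which lies along the magazine's x. plate0 starts lowest in the stack, then plate1 and so on, plate4 on top.
- plate2: Aluminium cover plate, 84 x 44 x 6 mm, 50 g, flat, with four 11 mm square holes centred at x = +-32, y = +-13 mm. All five plates are alike. Origin: centre of the underside, z up, x along the 84 mm, which lies along the magazine's x. plate0 starts lowest in the stack, then plate1 and so on, plate4 on top.
- plate3: Aluminium cover plate, 84 x 44 x 6 mm, 50 g, flat, with four 11 mm square holes centred at x = +-32, y = +-13 mm. All five plates are alike. Origin: centre of the underside, z up, x along the 84 mm, which lies along the magazine's x. plate0 starts lowest in the stack, then plate1 and so on, plate4 on top.
- plate4: Aluminium cover plate, 84 x 44 x 6 mm, 50 g, flat, with four 11 mm square holes centred at x = +-32, y = +-13 mm. All five plates are alike. Origin: centre of the underside, z up, x along the 84 mm, which lies along the magazine's x. plate0 starts lowest in the stack, then plate1 and so on, plate4 on top.
- base0: Lamp-driver base, loose, may be absent, all alike: grey plate 104 x 56 x 10 mm, 0.8 kg; parts on it up to z = 21. Origin: centre of underside, x along 104 mm. Snap posts at x = +-32, y = +-13: shoulder 15 mm wide at z = 30, above it an 8 mm pin tapering to a tip at z = 48 with a sprung barb on its outer side. Plates first rest on the barbs (underside z = 43); 3 to 5 N a post clicks down to 30.
- base1: Lamp-driver base, loose, may be absent, all alike: grey plate 104 x 56 x 10 mm, 0.8 kg; parts on it up to z = 21. Origin: centre of underside, x along 104 mm. Snap posts at x = +-32, y = +-13: shoulder 15 mm wide at z = 30, above it an 8 mm pin tapering to a tip at z = 48 with a sprung barb on its outer side. Plates first rest on the barbs (underside z = 43); 3 to 5 N a post clicks down to 30.
- base2: Lamp-driver base, loose, may be absent, all alike: grey plate 104 x 56 x 10 mm, 0.8 kg; parts on it up to z = 21. Origin: centre of underside, x along 104 mm. Snap posts at x = +-32, y = +-13: shoulder 15 mm wide at z = 30, above it an 8 mm pin tapering to a tip at z = 48 with a sprung barb on its outer side. Plates first rest on the barbs (underside z = 43); 3 to 5 N a post clicks down to 30.
- base3: Lamp-driver base, loose, may be absent, all alike: grey plate 104 x 56 x 10 mm, 0.8 kg; parts on it up to z = 21. Origin: centre of underside, x along 104 mm. Snap posts at x = +-32, y = +-13: shoulder 15 mm wide at z = 30, above it an 8 mm pin tapering to a tip at z = 48 with a sprung barb on its outer side. Plates first rest on the barbs (underside z = 43); 3 to 5 N a post clicks down to 30.
- beeswax: Beeswax puck, 39 x 39 x 13 mm; not part of the job, leave it where it is. Origin: centre of the underside.
- bent_awl: Bent awl with turned wooden handle, 139 mm long; not part of the job, leave it where it is. Origin: centre of the underside.
- clip_1: Black spring clip, 24 x 19 x 28 mm; not part of the job, leave it where it is. Origin: centre of the underside.
- glue: White glue bottle, 43 x 43 x 112 mm; not part of the job, leave it where it is. Origin: centre of the underside.

How it is judged:
By the outcome, as a careful person would: the job done as asked, in the order asked, and still so for the second after the job is handed in, with the robot touching nothing.
Of base0, base1, base2, base3 only 3 to 4 are there at a start; the rules pass over those that are not, and their reading is None.
At some moment in a run one of base0, base1, base2, base3 may be knocked a few centimetres aside while the robot is not near it.
Once in a run the grip may slacken for a moment while it holds something.
It also fails if it takes over 210 s, if anything falls off the work surface, if the arm or the gripper's body presses on something with over 40 N, if the wrist force passes 120 N, or if a joint passes its speed limit or range.

## Working session

There is one attempt and no reset: what is moved stays moved. The work goes in short steps, Python scripts to look and compute and a tool call to move; the robot and the scene stay as the last step left them, time stands still between calls to the robot, and variables do not carry over. Pictures are saved under pics/ and viewed, at most 14 in all, crops included, and the job is handed in when it is done.

Besides the shell and the picture viewer there is one more tool, called after ">>>" as name([rows], argument=value, ...), one row to a line, values as JSON. send_rows: Moves the arm, as the interface text tells. Its arguments: {"type":"object","properties":{"rows":{"type":"array","items":{"type":"array","items":{"type":"array","items":{"type":"number"}}}},"grip":{"type":"number"}},"required":["rows"]}

```bash
mkdir -p pics; ls
cat > h.py <<'E'
import numpy as np, cv2
from cell import ctrl
from scipy.spatial.transform import Rotation as R
def grab(name,fn=None):
    s=ctrl.read_state(); im=ctrl.get_image(name)
    if fn: cv2.imwrite('pics/'+fn,cv2.cvtColor(im['pixels'],cv2.COLOR_RGB2BGR))
    K=np.array([[im['fx'],0,im['cx']],[0,im['fy'],im['cy']],[0,0,1]]); D=np.array(im['D'],float)
    if name=='wrist':
        T=np.eye(4);T[:3,:3]=R.from_euler('xyz',s['tool_rot']).as_matrix();T[:3,3]=s['eef_pos'];E=T@np.array(im['mount'])
    else: E=np.array(im['extrinsics'])
    return dict(px=im['pixels'],K=K,D=D,E=E)
def at_z(c,uv,z):
    uv=np.array(uv,float).reshape(-1,1,2); n=cv2.undistortPoints(uv,c['K'],c['D']).reshape(-1,2)
    d=np.c_[n[:,0],-n[:,1],-np.ones(len(n))]@c['E'][:3,:3].T; o=c['E'][:3,3]
    return o+d*((z-o[2])/d[:,2])[:,None]
def proj(c,P):
    P=np.array(P,float).reshape(-1,3); q=(P-c['E'][:3,3])@c['E'][:3,:3]
    q=q*[1,-1,-1]
    return cv2.projectPoints(q,np.zeros(3),np.zeros(3),c['K'],c['D'])[0].reshape(-1,2)
E
python3 - <<'E'
from h import *
import pickle
print(ctrl.read_state())
for n in('top','side','wrist'):
    c=grab(n,n+'0.png');pickle.dump(c,open(n+'0.pkl','wb'));print(n,c['K'][0,0],c['D'],c['E'].round(2).tolist())
E
```

```text
pics
{'clock': 0.0, 'qpos': array([ 1.26420242,  0.62936708,  0.03844768,  1.51838712, -0.02700752,
        0.99630834, -0.01997897]), 'qd': array([ 0.00085156,  0.00042518, -0.00077937, -0.00065512, -0.00074154,
        0.00030997, -0.00102294]), 'tau': array([ 2.27233586e-04, -5.63398933e+01,  1.22643001e+00, -1.93441808e+01,
        1.10843580e-02,  1.07665957e-02, -4.68893489e-06]), 'eef_pos': array([ 154.91664411, -630.75433601,  302.96937721]), 'tool_rot': array([-3.13964109e+00,  2.44095084e-05,  2.40805797e-01]), 'force': array([ 0.63933189,  0.05832599, -0.3050701 ]), 'torque': array([-0.04836434,  0.00075917, -0.0167557 ]), 'gripper_force': 0.0, 'width': 85.44429302093141}
top 473.8133878822038 [-0.04929302  0.          0.          0.          0.        ] [[0.01, 1.0, -0.08, 450.02], [-1.0, 0.01, 0.0, -105.75], [0.0, 0.08, 1.0, 989.76], [0.0, 0.0, 0.0, 1.0]]
side 620.3272050840893 [-0.06803531  0.          0.          0.          0.        ] [[-0.91, 0.13, -0.39, 68.23], [-0.41, -0.33, 0.85, 865.3], [-0.02, 0.93, 0.36, 467.41], [0.0, 0.0, 0.0, 1.0]]
wrist 409.8672527540411 [-0.07076711  0.          0.          0.          0.        ] [[0.24, 0.92, 0.31, 234.5], [-0.97, 0.23, 0.07, -611.75], [-0.0, -0.32, 0.95, 372.86], [0.0, 0.0, 0.0, 1.0]]
```

View pics/top0.png

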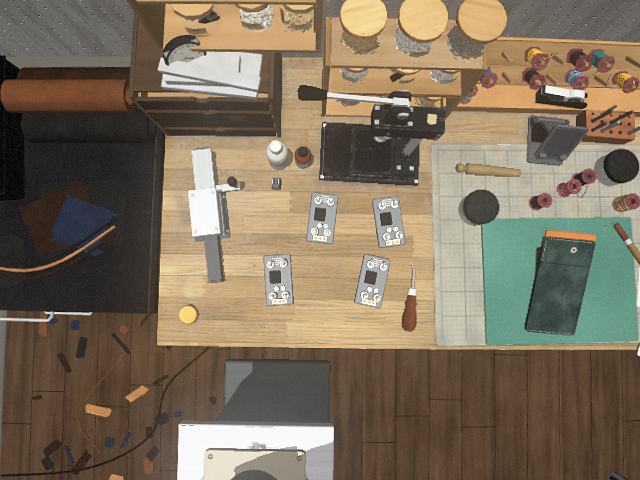

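View pics/side0.png

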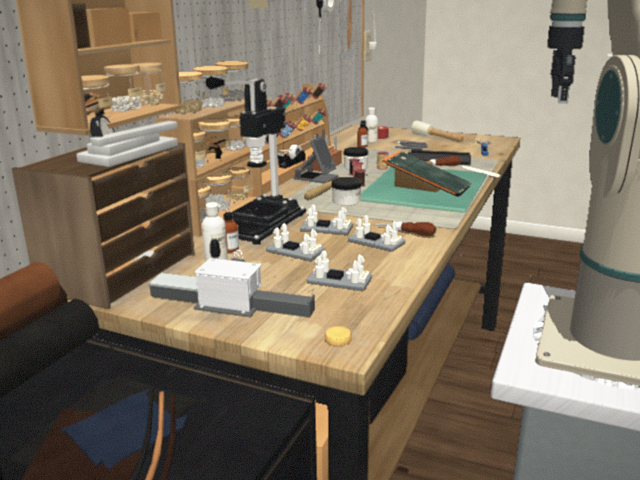

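Top view: bases at (322,218), (388,222), (278,280), (372,281); magazine roof at (209,212) with its knob at (233,183); glue bottle at (278,153); clip at (277,184). The side view shows that all four bases are open. Next I'll get rough poses.

Run:
```python
from h import *
import pickle
c=pickle.load(open('top0.pkl','rb'))
hsv=cv2.cvtColor(c['px'],cv2.COLOR_RGB2HSV)
m=((hsv[...,1]<60)).astype(np.uint8)*255
for n,(u,v),hw in(('b0',(322,218),30),('b1',(388,222),30),('b2',(278,280),32),('b3',(372,281),32)):
    k=np.zeros_like(m);k[v-hw:v+hw,u-hw:u+hw]=m[v-hw:v+hw,u-hw:u+hw]
    k=cv2.morphologyEx(k,cv2.MORPH_CLOSE,np.ones((5,5)))
    cs=max(cv2.findContours(k,0,2)[0],key=cv2.contourArea)
    P=at_z(c,cs.reshape(-1,2),10)[:,:2].astype(np.float32)
    (x,y),s,a=cv2.minAreaRect(P)
    if s[0]<s[1]: a-=90
    print(n,round(x),round(y),np.round(s),round(a,1))
print('rail ends',at_z(c,[(203,149),(215,281)],24).round())
print('knob',at_z(c,[(233,183)],83).round(),'roof corners',at_z(c,[(190,192),(222,188),(229,234),(195,238)],64).round())
print('glue',at_z(c,[(278,147)],112).round(),'clip',at_z(c,[(277,183)],28).round(), 'press top',at_z(c,[(405,115)],150).round(), 'awl',at_z(c,[(412,265),(408,330)],10).round())
cv2.imwrite('pics/crop.png',cv2.resize(cv2.cvtColor(c['px'],cv2.COLOR_RGB2BGR)[130:350,170:440],None,fx=2.7,fy=2.7,interpolation=cv2.INTER_CUBIC))
```

```text
b0 577 -129 [ 55. 104.] -5.9
b1 571 -267 [104.  57.] 8.6
b2 448 -41 [104.  56.] 4.6
b3 448 -234 [ 56. 104.] -11.3
rail ends [[716. 121.  24.]
 [443.  87.  24.]]
knob [[633.  46.  83.]] roof corners [[618. 134.  64.]
 [627.  71.  64.]
 [535.  54.  64.]
 [526. 121.  64.]]
glue [[698. -42. 112.]] clip [[645. -36.  28.]] press top [[ 751. -276.  150.]] awl [[ 481. -317.   10.]
 [ 348. -309.   10.]]
```

View pics/crop.png

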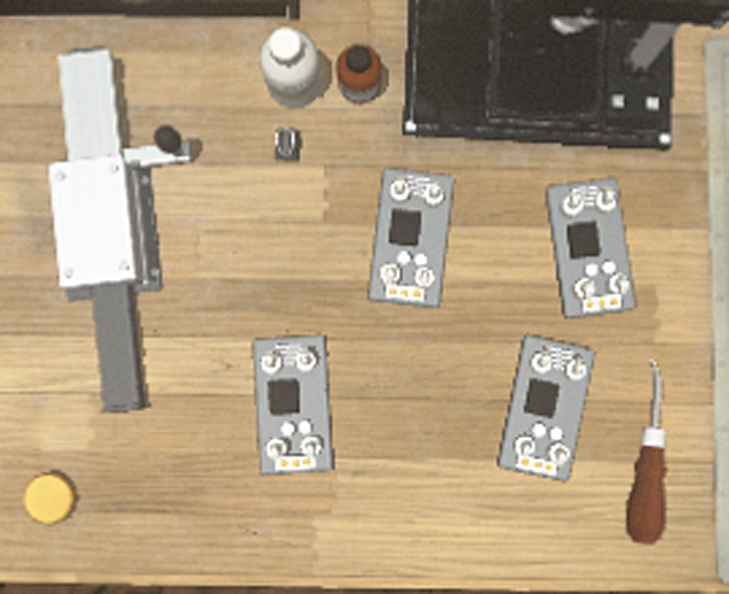

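```bash
cat >> h.py <<'E'
def go(x,y,z,yaw,s=None):
    "tool-frame shift (cm) and turn from the current pose to a tool-down pose"
    s=s or ctrl.read_state(); A=R.from_euler('xyz',s['tool_rot']); B=R.from_euler('xyz',[np.pi,0,yaw])
    t=A.inv().apply(np.array([x,y,z])-s['eef_pos'])/10; w=(A.inv()*B).as_rotvec()
    print('row',np.round(np.r_[t,w],3).tolist(),'rows',round(max(np.linalg.norm(t)/5,np.degrees(np.linalg.norm(w))/8.59),1))
E
python3 -c "
from h import *
go(530,-70,300,0.05)"
```

```text
row [49.798, -45.526, 0.386, -0.001, 0.0, 0.191] rows 13.5
```

>>> send_rows([
  [[49.8,-45.5,0.4,0,0,0.19],[49.8,-45.5,0.4,0,0,0.19],[49.8,-45.5,0.4,0,0,0.19],[49.8,-45.5,0.4,0,0,0.19],[49.8,-45.5,0.4,0,0,0.19],[49.8,-45.5,0.4,0,0,0.19],[49.8,-45.5,0.4,0,0,0.19],[49.8,-45.5,0.4,0,0,0.19],[49.8,-45.5,0.4,0,0,0.19],[49.8,-45.5,0.4,0,0,0.19]],
])

```text
clock: 1.15
eef_pos: [433.8, -213.9, 301.0]
tool_rot: [3.142, -0.0, 0.051]
force: [1.2, -0.7, -0.6]
width: 85.6
gripper_force: 0.0
```

```bash
python3 -c "
from h import *
print(ctrl.read_state()['qpos'].round(2));go(530,-70,300,0.05)"
```

```text
[ 0.36  0.4   0.06  1.97 -0.03  0.77 -1.09]
row [10.331, -13.882, 0.099, 0.0, -0.0, 0.001] rows 3.5
```

>>> send_rows([
  [[10.3,-13.9,0.1,0,0,0],[10.3,-13.9,0.1,0,0,0],[10.3,-13.9,0.1,0,0,0],[10.3,-13.9,0.1,0,0,0],[10.3,-13.9,0.1,0,0,0],[10.3,-13.9,0.1,0,0,0]],
])

```text
clock: 1.75
eef_pos: [528.6, -71.7, 299.6]
tool_rot: [3.141, 0.001, 0.052]
force: [-0.0, -0.1, 0.1]
width: 85.4
gripper_force: 0.0
```

Run:
```python
from h import *
import pickle
c=grab('wrist','w1.png');pickle.dump(c,open('w1.pkl','wb'))
print(ctrl.read_state()['eef_pos'])
```

```text
[528.17301479 -72.73674776 299.71780348]
```

View pics/w1.png

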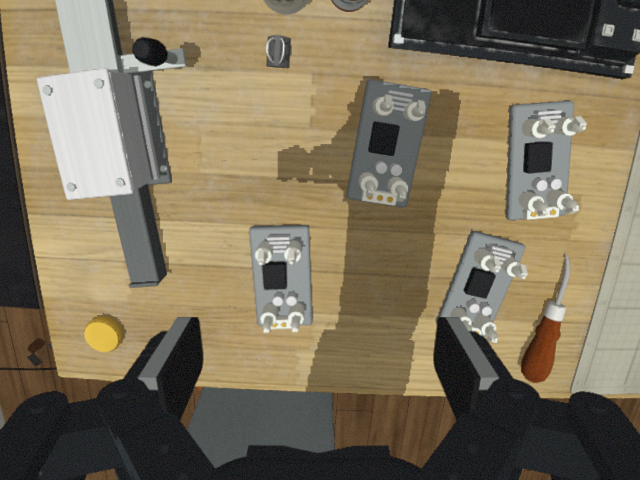

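The wrist view shows base centres near (390,143), (541,160), (281,278) and (481,285), the knob top at (150,47), the roof from (38,79) to (132,192), and the rail end at (148,284). Next is a silhouette fit for the base poses in both cameras.

```bash
cat >> h.py <<'E'
from scipy.optimize import minimize
S=8
def rend(c,p,shape,ups,o,cover=False):
    x,y,a=p; M=np.array([[np.cos(a),-np.sin(a)],[np.sin(a),np.cos(a)]])
    im=np.zeros(shape,np.uint8)
    def hull(xy,zs):
        P=np.vstack([np.c_[np.array(xy)@M.T+[x,y],np.full(len(xy),z)] for z in zs])
        q=(proj(c,P)-o+.5)*ups-.5
        cv2.fillPoly(im,[np.round(cv2.convexHull(q.astype(np.float32))*16).astype(np.int32)],255,shift=4)
    hull([(52,28),(52,-28),(-52,-28),(-52,28)],(0,10))
    t=np.linspace(0,6.28,13)
    for sx in(-32,32):
        for sy in(-13,13):
            hull([(sx+7.5*np.cos(k),sy+7.5*np.sin(k)) for k in t],(10,30)); hull([(sx+3*np.cos(k),sy+3*np.sin(k)) for k in t],(30,46))
    return im
def fitbase(c,p0,sat=70,pad=20):
    uv=proj(c,[[p0[0]+a,p0[1]+b,20] for a in(-65,65) for b in(-45,45)])
    lo=np.floor(uv.min(0)).astype(int); hi=np.ceil(uv.max(0)).astype(int); lo=np.maximum(lo,0); hi=np.minimum(hi,[640,480])
    hsv=cv2.cvtColor(c['px'],cv2.COLOR_RGB2HSV)[lo[1]:hi[1],lo[0]:hi[0]]
    m=(hsv[...,1]<sat).astype(np.uint8)*255
    n,l,st,_=cv2.connectedComponentsWithStats(cv2.morphologyEx(m,cv2.MORPH_CLOSE,np.ones((5,5))))
    m=(l==1+np.argmax(st[1:,4])).astype(np.uint8)*255
    m=cv2.morphologyEx(m,cv2.MORPH_CLOSE,np.ones((9,9)))
    ups=4; m=cv2.resize(m,None,fx=ups,fy=ups,interpolation=cv2.INTER_LINEAR)>127
    f=lambda p:np.mean((rend(c,p,m.shape,ups,lo)>127)!=m)
    best=min((minimize(f,p0,method='Nelder-Mead',options=dict(initial_simplex=np.array(p0)+np.array([[0,0,0],[d,0,0],[0,d,0],[0,0,.02*d]]),xatol=.05,fatol=1e-5)) for d in(6,-4)),key=lambda r:r.fun)
    return best.x,best.fun
G={'b0':(577,-129,-.103),'b1':(571,-267,.15),'b2':(448,-41,.08),'b3':(448,-234,-.197)}
E
cat > m.py <<'E'
from h import *
import pickle
w=pickle.load(open('w1.pkl','rb'));t=pickle.load(open('top0.pkl','rb'))
for n,p in G.items():
    for nm,c in(('w',w),('t',t)):
        if n=='b3' and nm=='w':pass
        q=p if n in('b1','b3','b0','b2') else p
        r=min((fitbase(c,(p[0],p[1],s*p[2])) for s in(1,-1)),key=lambda r:r[1]); print(n,nm,r[0].round(3),round(r[1],4))
r=at_z(w,[(38,79),(120,68),(132,192),(68,198)],64);print('roof',r.round(1).tolist(),r.mean(0))
print('rail front',at_z(w,[(131,286),(165,282)],26).round(1).tolist(),'knob top',at_z(w,[(146,41)],83))
r=at_z(t,[(188.5,190),(216.3,187.4),(220,234.8),(194,237.4)],64);print('roof top',r.round(1).tolist(),r.mean(0))
E
python3 m.py
```

```text
b0 w [ 5.78404e+02 -1.29582e+02 -9.80000e-02] 0.0113
b0 t [ 5.78818e+02 -1.29257e+02 -1.04000e-01] 0.0555
b1 w [ 5.72703e+02 -2.69783e+02  1.53000e-01] 0.0219
b1 t [ 5.71836e+02 -2.68363e+02  1.50000e-01] 0.0161
b2 w [ 4.47548e+02 -4.10680e+01  8.30000e-02] 0.0137
b2 t [ 4.47905e+02 -4.01390e+01  8.10000e-02] 0.0129
b3 w [ 4.47006e+02 -2.35905e+02 -1.93000e-01] 0.0872
b3 t [ 4.48068e+02 -2.34671e+02 -2.00000e-01] 0.0189
roof [[620.2, 136.5, 64.0], [628.8, 73.9, 64.0], [539.1, 71.8, 64.0], [532.1, 124.1, 64.0]] [580.03870604 101.56741944  64.        ]
rail front [[440.5, 98.5, 26.0], [446.6, 65.7, 26.0]] knob top [[644.84858661  46.46608103  83.        ]]
roof top [[621.7, 137.3, 64.0], [627.6, 82.1, 64.0], [533.4, 71.8, 64.0], [527.5, 122.9, 64.0]] [577.56982808 103.4958838   64.        ]
```

```bash
python3 -c "
from h import *
go(639,48,200,1.695)"
```

```text
row [11.681, -11.517, 9.948, -0.0, 0.002, -1.645] rows 11.0
```

>>> send_rows([
  [[11.7,-11.5,9.9,0,0,-1.645],[11.7,-11.5,9.9,0,0,-1.645],[11.7,-11.5,9.9,0,0,-1.645],[11.7,-11.5,9.9,0,0,-1.645],[11.7,-11.5,9.9,0,0,-1.645],[11.7,-11.5,9.9,0,0,-1.645],[11.7,-11.5,9.9,0,0,-1.645],[11.7,-11.5,9.9,0,0,-1.645],[11.7,-11.5,9.9,0,0,-1.645],[11.7,-11.5,9.9,0,0,-1.645]],
], grip=60)

```text
clock: 2.8
eef_pos: [639.5, 46.2, 200.8]
tool_rot: [-3.141, 0.002, 1.554]
force: [0.0, 0.4, 1.1]
width: 65.1
gripper_force: 0.0
```

```bash
python3 -c "
from h import *
go(639,48,126,1.695)
c=grab('wrist','w2.png')"
```

```text
row [0.189, -0.049, 7.485, -0.001, 0.002, -0.141] rows 1.5
```

View pics/w2.png

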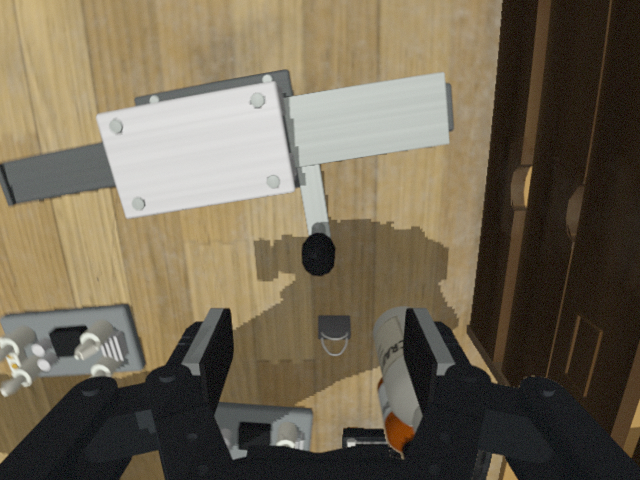

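```bash
python3 -c "
from h import *
c=grab('wrist')
print(at_z(c,[(319,249)],83),at_z(c,[(319,255)],68))
r=at_z(c,[(98,115),(277,83),(295,190),(127,217)],64);print(r,r.mean(0))
print(at_z(c,[(2,180),(447,108)],26))
go(641,48,126,1.695)"
```

```text
[[640.79380775  59.60337383  83.        ]] [[640.73366694  50.82117609  68.        ]]
[[532.12167758 124.34290897  64.        ]
 [621.67724042 136.85592518  64.        ]
 [628.83647861  84.92802378  64.        ]
 [539.20256963  71.83309383  64.        ]] [580.45949156 104.48998794  64.        ]
[[441.90671119  87.07402179  26.        ]
 [715.29620981 124.35383025  26.        ]]
row [0.18, 0.145, 7.478, -0.001, 0.001, -0.147] rows 1.5
```

>>> send_rows([
  [[0.4,0.1,3.7,0,0,-0.16],[0.4,0.1,6.0,0,0,-0.16],[0.4,0.1,7.5,0,0,-0.16],[0.4,0.1,7.5,0,0,-0.16],[0.4,0.1,7.5,0,0,-0.16]],
])

```text
clock: 3.4
eef_pos: [641.4, 52.7, 126.5]
tool_rot: [3.141, 0.0, 1.709]
force: [0.4, 0.6, -0.0]
width: 65.5
gripper_force: 0.0
```

>>> send_rows([
  [[0,0,0,0,0,0],[0,0,0,0,0,0],[0,0,0,0,0,0],[0,0,0,0,0,0],[0,0,0,0,0,0],[0,0,0,0,0,0]],
], grip=255)

```text
clock: 4.0
eef_pos: [639.7, 52.9, 127.0]
tool_rot: [-3.139, 0.001, 1.71]
force: [-5.4, -1.2, 8.1]
width: 15.9
gripper_force: 58.6
```

```bash
python3 -c "
from h import *
s=ctrl.read_state();print({k:np.round(s[k],2) for k in('eef_pos','tool_rot','force','torque','width','gripper_force')})"
```

```text
{'eef_pos': array([639.68,  52.87, 127.01]), 'tool_rot': array([-3.14,  0.  ,  1.71]), 'force': array([-5.38, -1.19,  8.14]), 'torque': array([-0.21,  1.1 , -0.03]), 'width': np.float64(15.94), 'gripper_force': np.float64(58.55)}
```

>>> send_rows([
  [[0,-1,0,0,0,0],[0,-2,0,0,0,0],[0,-3,0,0,0,0],[0,-4,0,0,0,0],[0,-5,0,0,0,0],[0,-6,0,0,0,0],[0,-7,0,0,0,0],[0,-8,0,0,0,0],[0,-9,0,0,0,0],[0,-9.6,0,0,0,0]],
])

```text
clock: 5.0
eef_pos: [545.9, 40.0, 127.0]
tool_rot: [3.139, -0.0, 1.711]
force: [3.5, 0.4, 5.9]
width: 15.4
gripper_force: 59.4
```

>>> send_rows([
  [[0,0,0,0,0,0],[0,0,0,0,0,0]],
])

```text
clock: 5.2
eef_pos: [545.1, 39.9, 126.9]
tool_rot: [-3.141, 0.0, 1.711]
force: [-0.9, 0.6, 10.2]
width: 15.6
gripper_force: 59.9
```

```bash
python3 -c "
from h import *
grab('top','t1.png');import cv2
i=cv2.imread('pics/t1.png');cv2.imwrite('pics/t1c.png',cv2.resize(i[140:300,150:350],None,fx=3,fy=3))"
```

```text
(no output)
```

View pics/t1c.png

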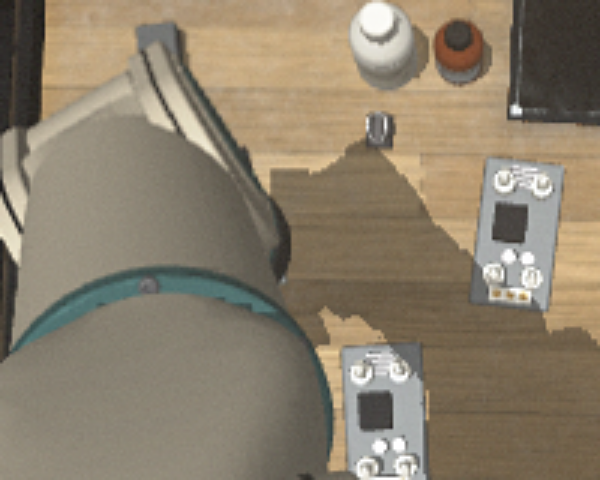

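The arm hides the rail here, but the knob travelled about 95 mm. I'll nudge it to the stop, then push it home.

>>> send_rows([
  [[0,-0.2,0,0,0,0],[0,-0.2,0,0,0,0],[0,1,0,0,0,0],[0,2.5,0,0,0,0],[0,4,0,0,0,0],[0,5.5,0,0,0,0],[0,7,0,0,0,0],[0,8.5,0,0,0,0],[0,9.6,0,0,0,0],[0,9.75,0,0,0,0]],
])

```text
clock: 6.25
eef_pos: [640.0, 52.9, 126.9]
tool_rot: [-3.135, 0.001, 1.71]
force: [-8.1, -1.2, 16.7]
width: 16.0
gripper_force: 61.0
```

>>> send_rows([
  [[0,0,0,0,0,0]],
])

```text
clock: 6.35
eef_pos: [639.9, 52.9, 127.0]
tool_rot: [-3.136, 0.001, 1.711]
force: [-5.1, -0.3, 13.9]
width: 15.9
gripper_force: 60.6
```

>>> send_rows([
  [[0,-0.05,0,0,0,0],[0,-0.05,0,0,0,0],[0,-0.05,0,0,0,0],[0,-0.05,-3,0,0,0],[0,-0.05,-6,0,0,0],[0,-0.05,-9,0,0,0]],
], grip=60)

```text
clock: 6.95
eef_pos: [641.4, 53.2, 216.2]
tool_rot: [-3.14, -0.0, 1.711]
force: [0.3, 0.0, 0.3]
width: 65.4
gripper_force: 0.0
```

```bash
python3 -c "
from h import *
go(440,85,190,0.137)"
```

```text
row [5.962, -19.488, 2.66, -0.002, 0.001, 1.574] rows 10.5
```

>>> send_rows([
  [[6,-19.5,2.7,0,0,1.574],[6,-19.5,2.7,0,0,1.574],[6,-19.5,2.7,0,0,1.574],[6,-19.5,2.7,0,0,1.574],[6,-19.5,2.7,0,0,1.574],[6,-19.5,2.7,0,0,1.574],[6,-19.5,2.7,0,0,1.574],[6,-19.5,2.7,0,0,1.574],[6,-19.5,2.7,0,0,1.574],[6,-19.5,2.7,0,0,1.574]],
], grip=0)

```text
clock: 7.95
eef_pos: [440.2, 85.5, 188.8]
tool_rot: [-3.142, 0.001, 0.205]
force: [0.1, 0.5, 0.6]
width: 85.5
gripper_force: 0.0
```

>>> send_rows([
  [[0,0,0,0,0,0],[0,0,0,0,0,0]],
])

```text
clock: 8.15
eef_pos: [440.3, 85.6, 188.8]
tool_rot: [3.141, 0.0, 0.215]
force: [0.2, 0.2, -0.1]
width: 85.4
gripper_force: 0.0
```

```bash
python3 -c "
from h import *
import pickle
c=grab('wrist','w3.png');pickle.dump(c,open('w3.pkl','wb'))
print(proj(c,[(486.9,91.7,30)]))
go(486.9,91.7,100,0.137)"
```

```text
[[324.68348034 168.99910302]]
row [4.684, 0.387, 8.882, -0.0, 0.0, 0.077] rows 2.0
```

View pics/w3.png

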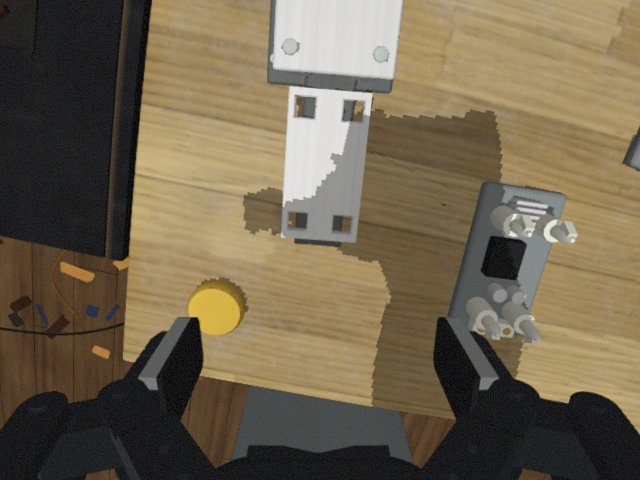

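```bash
cat >> h.py <<'E'
def plate(c,corn,holes,z=30):
    r=at_z(c,corn,z)[:,:2]; h=at_z(c,holes,z)[:,:2]
    f=lambda q:np.arctan2(*((q[0]+q[1]-q[2]-q[3])[::-1]))
    print('corner c',r.mean(0).round(1),f(r).round(3),'size',np.linalg.norm(r[0]-r[1]).round(1),np.linalg.norm(r[1]-r[2]).round(1),'hole c',h.mean(0).round(1),f(h).round(3))
E
python3 -c "
from h import *
import pickle
c=pickle.load(open('w3.pkl','rb'))
plate(c,[(290,88),(371,96),(355,242),(282,237)],[(305,107),(353,111),(342,223),(296,220)])"
```

```text
corner c [486.6  91.9] 0.138 size 43.1 82.2 hole c [487.7  92.4] 0.131
```

```bash
python3 -c "
from h import *
go(487,92,89,0.137)"
```

```text
row [4.7, 0.359, 9.982, -0.0, 0.0, 0.077] rows 2.2
```

>>> send_rows([
  [[4.7,0.36,2,0,0,0.077],[4.7,0.36,5,0,0,0.077],[4.7,0.36,7,0,0,0.077],[4.7,0.36,8.5,0,0,0.077],[4.7,0.36,10,0,0,0.077],[4.7,0.36,10,0,0,0.077]],
], grip=65)

```text
clock: 8.8
eef_pos: [486.1, 91.5, 87.3]
tool_rot: [-3.141, 0.004, 0.135]
force: [-0.0, 0.6, 0.4]
width: 63.5
gripper_force: 0.0
```

>>> send_rows([
  [[0,0,0,0,0,0],[0,0,0,0,0,0],[0,0,0,0,0,0],[0,0,0,0,0,0],[0,0,0,0,0,0]],
], grip=255)

```text
clock: 9.3
eef_pos: [487.7, 91.8, 89.7]
tool_rot: [-3.141, -0.001, 0.134]
force: [-0.3, -0.9, 6.9]
width: 42.0
gripper_force: 61.4
```

```bash
python3 -c "
from h import *
c=grab('wrist','w4.png')
go(487,92,180,0.137)
go(447,-90,180,0.08)"
```

```text
row [-0.055, -0.024, -9.027, -0.0, -0.001, -0.003] rows 1.8
row [-6.449, 17.479, -9.039, -0.0, -0.001, 0.054] rows 4.1
```

View pics/w4.png

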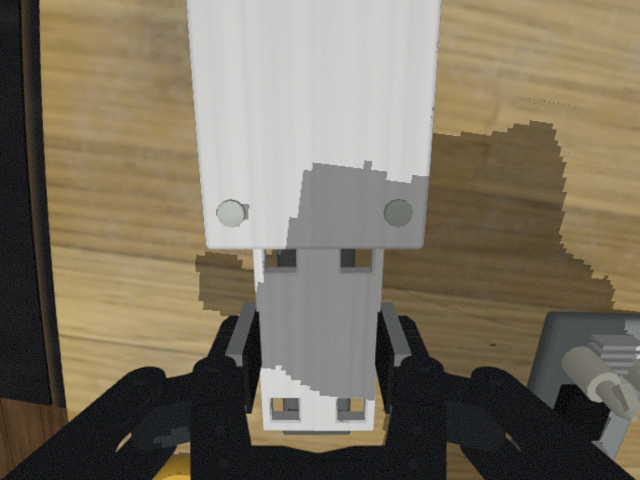

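```bash
python3 -c "
from h import *
go(430,65,200,0.082)"
```

```text
row [-6.062, 1.89, -11.037, -0.0, -0.001, 0.052] rows 2.5
```

>>> send_rows([
  [[0,0,-1,0,0,0],[0,0,-3,0,0,0],[0,0,-6,0,0,0],[-3,0.9,-9,0,0,0.025],[-6,1.9,-11,0,0,0.052],[-6,1.9,-11,0,0,0.052],[-6,1.9,-11,0,0,0.052]],
])

```text
clock: 10.05
eef_pos: [430.6, 64.9, 200.0]
tool_rot: [-3.141, -0.002, 0.082]
force: [0.8, 0.4, -0.2]
width: 42.2
gripper_force: 61.0
```

```bash
python3 -c "
from h import *
import pickle
c=grab('wrist','w5.png');pickle.dump(c,open('w5.pkl','wb'))
s=ctrl.read_state();print(s['eef_pos'],s['width'])
print(fitbase(c,(447.6,-40.8,.082)))
print(fitbase(grab('top'),(447.6,-40.8,.082)))"
```

```text
[431.15027374  65.29401492 199.45056881] 42.098573982110615
(array([ 4.48138841e+02, -4.17336580e+01,  8.01278864e-02]), np.float64(0.01875724018093557))
(array([ 4.48031823e+02, -3.99998476e+01,  8.28697851e-02]), np.float64(0.013147993311036789))
```

View pics/w5.png

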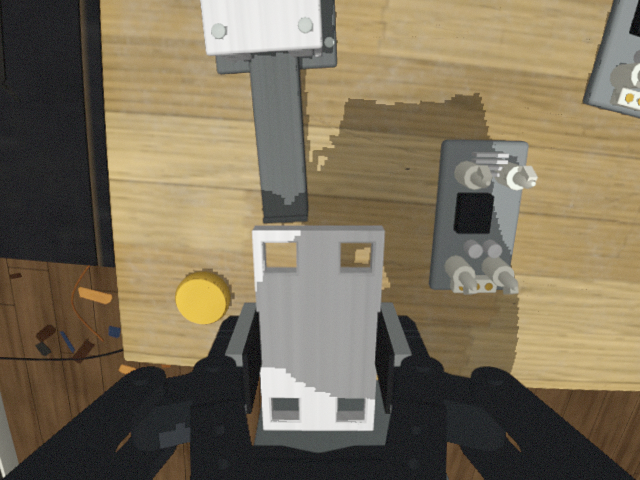

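```bash
cat >> h.py <<'E'
def held(c,corn,holes,s,dz=59.7):
    Rm=R.from_euler('xyz',s['tool_rot'])
    for q in(corn,holes):
        P=at_z(c,q,s['eef_pos'][2]-dz); l=Rm.inv().apply(P-s['eef_pos'])
        d=(l[0]+l[1]-l[2]-l[3])/2; print('tool',l.mean(0).round(2),'len',d.round(1),'ang',np.arctan2(d[1],d[0]).round(3),'wid',np.linalg.norm(l[0]-l[1]).round(1))
E
python3 -c "
from h import *
import pickle
c=pickle.load(open('w5.pkl','rb'))
held(c,[(252,227.5),(385,227),(376,430),(263,430)],[(281,256),(357,256),(350,409),(286,409)],dict(eef_pos=np.array([430.9,65.1,199.7]),tool_rot=[np.pi,0,.082]))
go(448.2,-41,150,.082)"
```

```text
tool [-1.00e-02  7.30e-01  5.97e+01] len [85.1 -0.5  0. ] ang -0.006 wid 44.1
tool [ 0.27  0.51 59.7 ] len [64.2  0.3  0. ] ang 0.005 wid 25.7
row [0.806, 10.745, 4.898, -0.0, -0.001, 0.0] rows 2.4
```

>>> send_rows([
  [[0.8,4,1,0,0,0],[0.8,8,3,0,0,0],[0.75,10.7,5,0,0,0],[0.75,10.7,6.5,0,0,0],[0.75,10.7,7.4,0,0,0],[0.75,10.7,7.4,0,0,0],[0.75,10.7,7.4,0,0,0]],
])

```text
clock: 10.85
eef_pos: [446.8, -40.2, 124.8]
tool_rot: [-3.141, 0.0, 0.084]
force: [-0.4, -0.6, -0.6]
width: 42.5
gripper_force: 63.2
```

```bash
python3 -c "
from h import *
c=grab('wrist','w6.png');grab('side','s6.png')
i=cv2.imread('pics/s6.png');print(proj(grab('side'),[(448,-41,50)]))
cv2.imwrite('pics/s6c.png',cv2.resize(i[200:340,220:440],None,fx=3.5,fy=3.5))
go(448,-41,109,.082)"
```

```text
[[337.62256653 253.57180696]]
row [0.088, 0.066, 1.653, -0.0, -0.001, 0.001] rows 0.3
```

View pics/s6c.png

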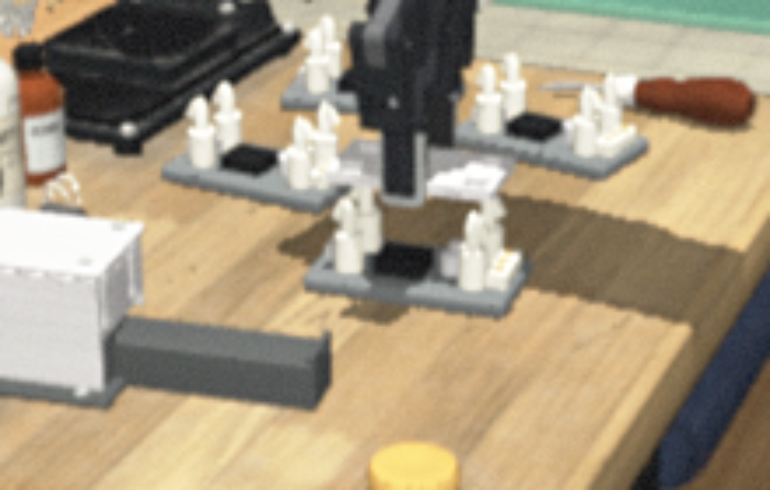

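The plate hangs level right above the four posts, with the fingertips only a few mm below it. Lowering now.

>>> send_rows([
  [[0.08,0.07,0.4,0,0,0],[0.08,0.07,0.8,0,0,0],[0.08,0.07,1.2,0,0,0],[0.08,0.07,1.6,0,0,0],[0.08,0.07,1.7,0,0,0],[0.08,0.07,1.7,0,0,0]],
])

```text
clock: 11.6
eef_pos: [448.2, -42.0, 107.8]
tool_rot: [-3.141, -0.002, 0.082]
force: [0.5, -0.8, 2.3]
width: 42.4
gripper_force: 63.5
```

```bash
python3 -c "
from h import *
for i in range(3):
    c=grab('side','s7.png'); s=ctrl.read_state();print(s['eef_pos'].round(2),s['force'].round(1),s['torque'].round(2))
i=cv2.imread('pics/s7.png')
cv2.imwrite('pics/s7c.png',cv2.resize(i[225:305,280:400],None,fx=6,fy=6))"
```

```text
[448.05 -42.02 107.82] [ 0.4 -1.7  0.7] [-0.17 -0.23 -0.03]
[448.05 -41.99 107.89] [ 1.2 -0.2  1. ] [-0.12 -0.31 -0.02]
[448.01 -41.97 107.92] [ 2.  -0.7  0.1] [-0.08 -0.32  0.  ]
```

View pics/s7c.png

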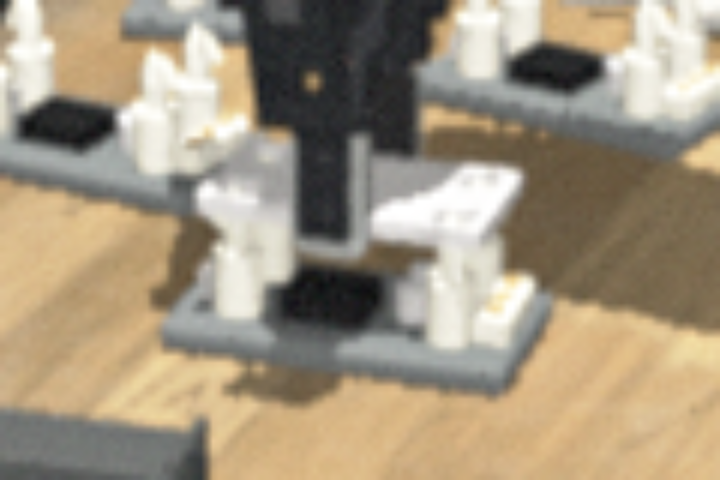

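The plate rests on the barbs with the pin tips in the holes. Pressing.

>>> send_rows([
  [[0,0,0.3,0,0,0],[0,0,0.6,0,0,0],[0,0,0.8,0,0,0],[0,0,1.0,0,0,0],[0,0,1.2,0,0,0],[0,0,1.3,0,0,0],[0,0,1.4,0,0,0],[0,0,1.4,0,0,0]],
])

```text
clock: 12.55
eef_pos: [447.5, -41.5, 95.4]
tool_rot: [3.141, -0.001, 0.082]
force: [-1.7, 0.1, 20.7]
width: 42.3
gripper_force: 65.2
```

```bash
python3 -c "
from h import *
for i in range(2):
    c=grab('side','s8.png'); s=ctrl.read_state();print(s['eef_pos'].round(2),s['force'].round(1),s['torque'].round(2),s['tool_rot'])
i=cv2.imread('pics/s8.png')
cv2.imwrite('pics/s8c.png',cv2.resize(i[225:305,280:400],None,fx=6,fy=6))"
```

```text
[447.5  -41.52  95.4 ] [-2.6  0.3 21.2] [ 0.29  0.49 -0.01] [ 3.14066432e+00 -1.37119214e-03  8.21227725e-02]
[447.51 -41.5   95.42] [-2.6  0.3 20.9] [ 0.29  0.52 -0.01] [ 3.14065662e+00 -1.42328604e-03  8.21619310e-02]
```

View pics/s8c.png

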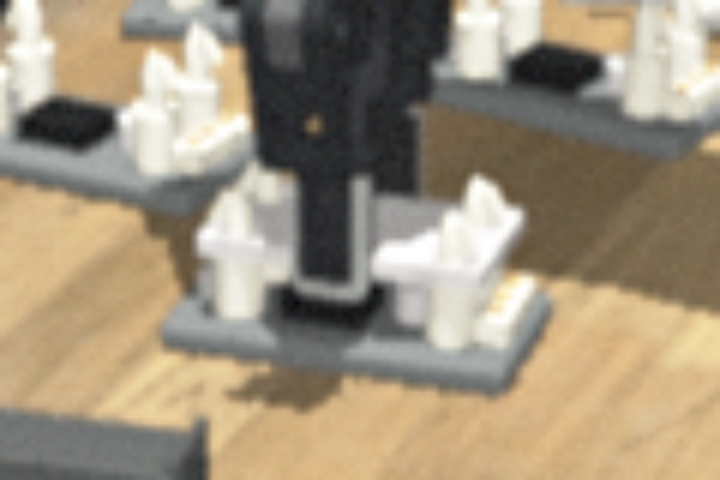

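Seated flat: TCP z is 95.4 against the 95.7 expected, with 21 N reaction. Releasing and going back to the knob.

>>> send_rows([
  [[0,0,-0.1,0,0,0],[0,0,-0.1,0,0,0],[0,0,-0.1,0,0,0],[0,0,-0.1,0,0,0],[0,0,-2,0,0,0],[0,0,-5,0,0,0],[0,0,-10,0,0,0]],
], grip=60)

```text
clock: 13.35
eef_pos: [445.8, -41.6, 193.1]
tool_rot: [-3.141, 0.006, 0.082]
force: [1.4, -0.9, -0.5]
width: 65.1
gripper_force: 0.0
```

```bash
python3 -c "
from h import *
go(640.5,52,205,1.708)"
```

```text
row [20.163, -7.731, -1.302, -0.006, 0.004, -1.626] rows 10.8
```

>>> send_rows([
  [[20.1,-7.7,-1.3,0,0,-1.626],[20.1,-7.7,-1.3,0,0,-1.626],[20.1,-7.7,-1.3,0,0,-1.626],[20.1,-7.7,-1.3,0,0,-1.626],[20.1,-7.7,-1.3,0,0,-1.626],[20.1,-7.7,-1.3,0,0,-1.626],[20.1,-7.7,-1.3,0,0,-1.626],[20.1,-7.7,-1.3,0,0,-1.626],[20.1,-7.7,-1.3,0,0,-1.626],[20.1,-7.7,-1.3,0,0,-1.626]],
])

```text
clock: 14.35
eef_pos: [641.0, 51.2, 206.3]
tool_rot: [-3.14, 0.0, 1.588]
force: [0.4, -0.7, -0.3]
width: 65.4
gripper_force: 0.0
```

Run:
```python
from h import *
c=grab('wrist','w9.png')
# black knob blob near its projected place
q=proj(c,[(640.5,50.3,68)])[0];print(q)
x0,y0=int(q[0])-45,int(q[1])-45
g=(c['px'][y0:y0+90,x0:x0+90].max(2)<45).astype(np.uint8)
n,l,st,ce=cv2.connectedComponentsWithStats(g)
k=1+np.argmax(st[1:,4]);uv=ce[k]+[x0,y0];print(st[k],at_z(c,[uv],72))
go(640.5,52,126,1.708)
```

```text
[316.05855286 261.50305306]
[  29   23   32   42 1071] [[640.30336483  53.10083816  72.        ]]
row [0.101, -0.038, 8.002, -0.002, -0.0, -0.115] rows 1.6
```

>>> send_rows([
  [[0.1,0,4,0,0,-0.115],[0.1,0,6.5,0,0,-0.115],[0.1,0,8,0,0,-0.115],[0.1,0,8,0,0,-0.115],[0.1,0,8,0,0,-0.115]],
])

```text
clock: 14.9
eef_pos: [641.8, 52.9, 127.5]
tool_rot: [3.141, -0.0, 1.696]
force: [-0.5, 0.9, 0.3]
width: 65.4
gripper_force: 0.0
```

>>> send_rows([
  [[0,0,0,0,0,0],[0,0,0,0,0,0],[0,0,0,0,0,0],[0,0,0,0,0,0],[0,0,0,0,0,0],[0,0,0,0,0,0]],
], grip=255)

```text
clock: 15.5
eef_pos: [639.9, 52.3, 128.0]
tool_rot: [-3.138, 0.001, 1.697]
force: [-5.6, -0.7, 8.2]
width: 15.9
gripper_force: 58.6
```

>>> send_rows([
  [[0,-1,0,0,0,0],[0,-2,0,0,0,0],[0,-3,0,0,0,0],[0,-4,0,0,0,0],[0,-5,0,0,0,0],[0,-6,0,0,0,0],[0,-7,0,0,0,0],[0,-8.2,0,0,0,0],[0,-9.4,0,0,0,0],[0,-9.75,0,0,0,0]],
])

```text
clock: 16.5
eef_pos: [544.2, 39.3, 128.1]
tool_rot: [3.14, 0.002, 1.697]
force: [6.7, -3.2, 5.4]
width: 15.7
gripper_force: 59.4
```

>>> send_rows([
  [[0,0,0,0,0,0],[0,0,0,0,0,0],[0,1.5,0,0,0,0],[0,3,0,0,0,0],[0,4.5,0,0,0,0],[0,6,0,0,0,0],[0,7.5,0,0,0,0],[0,9,0,0,0,0],[0,9.8,0,0,0,0],[0,9.8,0,0,0,0]],
])

```text
clock: 17.5
eef_pos: [639.9, 52.3, 128.0]
tool_rot: [-3.137, 0.002, 1.697]
force: [-4.5, -1.6, 13.4]
width: 15.7
gripper_force: 60.4
```

```bash
python3 -c "
from h import *
go(440,85,200,0.137)"
```

```text
row [5.736, -19.457, -7.121, -0.002, 0.005, 1.56] rows 10.4
```

>>> send_rows([
  [[0,0,0,0,0,0],[0,0,0,0,0,0],[0,0,0,0,0,0],[0,0,-3,0,0,0],[0,0,-7,0,0,0],[0,0,-7,0,0,0]],
], grip=60)

```text
clock: 18.1
eef_pos: [644.1, 54.2, 201.9]
tool_rot: [3.134, -0.002, 1.697]
force: [2.1, 1.0, -0.6]
width: 65.1
gripper_force: 0.0
```

>>> send_rows([
  [[5.7,-19.5,0,0,0,1.56],[5.7,-19.5,0,0,0,1.56],[5.7,-19.5,0,0,0,1.56],[5.7,-19.5,0,0,0,1.56],[5.7,-19.5,0,0,0,1.56],[5.7,-19.5,0,0,0,1.56],[5.7,-19.5,0,0,0,1.56],[5.7,-19.5,0,0,0,1.56],[5.7,-19.5,0,0,0,1.56],[5.7,-19.5,0,0,0,1.56]],
])

```text
clock: 19.1
eef_pos: [440.8, 84.5, 196.7]
tool_rot: [-3.142, 0.001, 0.191]
force: [0.1, 0.0, -0.6]
width: 65.3
gripper_force: 0.0
```

```bash
cat >> h.py <<'E'
def onrail(c,z=30,g=(487,92,.137)):
    "fit bright plate rectangle at the rail: holes as dark blobs"
    M=R.from_euler('z',g[2]).as_matrix(); H=[]
    for a,b in((32,13),(32,-13),(-32,-13),(-32,13)):
        best=None;res=[]
        P=M@[a,b,0]+[g[0],g[1],z]; uv=proj(c,[P])[0].round().astype(int)
        w=14; p=c['px'][uv[1]-w:uv[1]+w+1,uv[0]-w:uv[0]+w+1]
        cv2.imwrite(f'pics/h{a}_{b}.png',p); H.append([uv,p])
    return H
def fitplate(c,g,z=30,sub=(140,)):
    "register synthetic plate (bright, 4 dark holes, darker surround) by zero-mean correlation of edges"
    gx=cv2.cvtColor(c['px'],cv2.COLOR_RGB2GRAY).astype(np.float32)
    e=cv2.GaussianBlur(np.hypot(cv2.Sobel(gx,5,1,0),cv2.Sobel(gx,5,0,1)),(0,0),1.5)
    L=[]
    for cx,cy,hx,hy in[(0,0,42,22)]+[(sx*32,sy*13,5.5,5.5) for sx in(-1,1) for sy in(-1,1)]:
        t=np.linspace(-1,1,25)
        L+= [(cx+hx*k,cy+s*hy) for k in t for s in(-1,1)]+[(cx+s*hx,cy+hy*k) for k in t for s in(-1,1)]
    L=np.c_[np.array(L),np.zeros(len(L))]
    def f(p):
        P=R.from_euler('z',p[2]).apply(L)+[p[0],p[1],z]; q=proj(c,P).astype(np.float32)
        return -cv2.remap(np.minimum(e,150),q[None,:,0],q[None,:,1],1).mean()
    r=min((minimize(f,np.array(g)+[dx,dy,0],method='Nelder-Mead',options=dict(initial_simplex=np.array(g)+[dx,dy,0]+np.array([[0,0,0],[2,0,0],[0,2,0],[0,0,.03]]),xatol=.03)) for dx in(-3,0,3) for dy in(-3,0,3)),key=lambda r:r.fun)
    return r.x,r.fun
E
python3 -c "
from h import *
import pickle
c=pickle.load(open('w3.pkl','rb'));print('old',fitplate(c,(487,92,.137)))
c=grab('wrist','w10.png');print('new',fitplate(c,(487,92,.137)))
go(487,92,90,.137)
t=grab('top')
for n,p in(('b0',(578.5,-129.5,-.1)),('b1',(572,-269,.152)),('b3',(448,-235,-.198))): print(n,fitbase(t,p))
"
```

```text
old (array([4.87582347e+02, 9.23253558e+01, 1.37096834e-01]), np.float64(-127.09184265136719))
new (array([4.87536535e+02, 9.25979187e+01, 1.29426222e-01]), np.float64(-128.99098205566406))
row [4.674, 0.118, 10.675, 0.0, 0.0, 0.048] rows 2.3
b0 (array([ 5.77882494e+02, -1.29459052e+02, -1.04792005e-01]), np.float64(0.013480808423913044))
b1 (array([ 5.71670853e+02, -2.68474644e+02,  1.53084514e-01]), np.float64(0.017361111111111112))
b3 (array([ 4.48071864e+02, -2.34362945e+02, -2.05021685e-01]), np.float64(0.01856837606837607))
```

>>> send_rows([
  [[4.7,0.1,2,0,0,0.055],[4.7,0.1,5,0,0,0.055],[4.7,0.1,8,0,0,0.055],[4.7,0.1,9.7,0,0,0.055],[4.7,0.1,10.75,0,0,0.055],[4.7,0.1,10.75,0,0,0.055]],
])

```text
clock: 19.8
eef_pos: [486.7, 92.8, 88.2]
tool_rot: [-3.142, 0.003, 0.144]
force: [0.1, 0.5, 0.5]
width: 65.2
gripper_force: 0.0
```

>>> send_rows([
  [[0,0,0,0,0,0],[0,0,0,0,0,0],[0,0,0,0,0,0],[0,0,0,0,0,0],[0,0,0,0,0,0]],
], grip=255)

```text
clock: 20.3
eef_pos: [488.1, 92.9, 90.6]
tool_rot: [-3.141, -0.002, 0.142]
force: [-1.0, 0.6, 5.8]
width: 42.1
gripper_force: 61.4
```

```bash
python3 -c "
from h import *
print(ctrl.read_state()['eef_pos'])
go(545,-40,200,-.1)"
```

```text
[488.07972148  92.92001415  90.61094499]
row [3.775, 13.962, -10.933, -0.0, -0.002, 0.242] rows 3.6
```

>>> send_rows([
  [[0,0,-1,0,0,0],[0,0,-3,0,0,0],[0,0,-6,0,0,0],[1.5,4,-9,0,0,0.08],[2.8,8,-11,0,0,0.16],[3.8,12,-11,0,0,0.24],[3.8,14,-11,0,0,0.242],[3.8,14,-11,0,0,0.242],[3.8,14,-11,0,0,0.242]],
])

```text
clock: 21.2
eef_pos: [544.7, -40.5, 199.9]
tool_rot: [-3.141, -0.0, -0.101]
force: [-0.1, 0.0, -1.0]
width: 41.8
gripper_force: 61.0
```

```bash
cat >> h.py <<'E'
def check(bp,dz,top=True):
    "held plate in the tool, then the target base from wrist and top cameras"
    c=grab('wrist','chk.png'); s=ctrl.read_state(); print(s['eef_pos'].round(1),s['tool_rot'].round(3),'w',round(s['width'],1))
    x,y,z=s['eef_pos']; yaw=s['tool_rot'][2]
    p,f=fitplate(c,(x,y,yaw),z-dz); d=p-[x,y,yaw]; d[:2]=R.from_euler('z',-yaw).as_matrix()[:2,:2]@d[:2]; print('plate rel (along yaw x,left)',d.round(3),f)
    print('wrist',*fitbase(c,bp)); 
    if top: print('top',*fitbase(grab('top'),bp))
E
python3 -c "
from h import *
check((578.2,-129.5,-.102),60.6)"
```

```text
[544.6 -39.3 199.9] [-3.141  0.    -0.099] w 42.0
plate rel (along yaw x,left) [-0.341 -1.065 -0.007] -99.36410522460938
wrist [ 5.78114683e+02 -1.30346033e+02 -1.04318614e-01] 0.015730999195124756
top [ 5.76939738e+02 -1.28032978e+02 -1.28509105e-01] 0.14901069972826086
```

```bash
python3 -c "
from h import *
s=ctrl.read_state();print(s['eef_pos'])
go(578.4,-129.6,126,-.104)"
```

```text
[544.64038929 -38.87140091 199.79619556]
row [4.247, 8.708, 7.37, -0.001, 0.0, 0.006] rows 2.4
```

>>> send_rows([
  [[2,4,1,0,0,0],[4.25,8.7,3,0,0,0],[4.25,8.7,5.5,0,0,0],[4.25,8.7,7.2,0,0,0],[4.25,8.7,7.2,0,0,0],[4.25,8.7,7.2,0,0,0],[4.25,8.7,7.2,0,0,0],[4.25,8.7,7.2,0,0,0]],
])

```text
clock: 22.1
eef_pos: [579.3, -130.6, 128.7]
tool_rot: [-3.142, -0.002, -0.099]
force: [-0.7, -0.8, -0.7]
width: 42.1
gripper_force: 61.0
```

```bash
python3 -c "
from h import *
for i in range(3):
    s=ctrl.read_state();print(s['eef_pos']);grab('side')
go(578.4,-129.6,109.6,-.104)"
```

```text
[ 579.29257632 -130.58475803  128.74996286]
[ 579.15194666 -130.82140393  128.57906339]
[ 579.02412159 -131.04549567  128.43394615]
row [-0.068, -0.148, 1.864, 0.0, -0.001, 0.004] rows 0.4
```

>>> send_rows([
  [[-0.04,-0.08,0.5,0,0,0],[-0.04,-0.08,0.9,0,0,0],[-0.04,-0.08,1.3,0,0,0],[-0.04,-0.08,1.6,0,0,0],[-0.04,-0.08,1.9,0,0,0],[-0.04,-0.08,1.9,0,0,0]],
])

```text
clock: 22.85
eef_pos: [578.5, -130.4, 108.3]
tool_rot: [-3.141, -0.0, -0.1]
force: [1.9, -0.3, -0.3]
width: 42.1
gripper_force: 61.1
```

```bash
python3 -c "
from h import *
for i in range(3):
    c=grab('side','s11.png'); s=ctrl.read_state();print(s['eef_pos'].round(2),s['force'].round(1),s['torque'].round(2))
u=proj(c,[(578,-130,40)])[0].astype(int);print(u)
i=cv2.imread('pics/s11.png')
cv2.imwrite('pics/s11c.png',cv2.resize(i[u[1]-40:u[1]+40,u[0]-60:u[0]+60],None,fx=6,fy=6))"
```

```text
[ 578.51 -130.41  108.35] [ 1.9 -0.2  0.6] [-0.   -0.3   0.02]
[ 578.53 -130.42  108.43] [ 2.1 -0.2 -0.4] [-0.02 -0.28  0.07]
[ 578.52 -130.41  108.45] [ 1.5 -0.3 -0.4] [-0.01 -0.28  0.01]
[293 231]
```

The underside is below the post tips with no reaction, so the pins are in the holes. Pressing.

>>> send_rows([
  [[0,0,0.3,0,0,0],[0,0,0.6,0,0,0],[0,0,0.8,0,0,0],[0,0,1.0,0,0,0],[0,0,1.2,0,0,0],[0,0,1.35,0,0,0],[0,0,1.45,0,0,0],[0,0,1.45,0,0,0]],
])

```text
clock: 23.8
eef_pos: [578.0, -130.4, 96.3]
tool_rot: [3.14, 0.0, -0.1]
force: [-6.8, 0.4, 22.4]
width: 41.4
gripper_force: 64.6
```

```bash
python3 -c "
from h import *
for i in range(2):
    grab('side'); s=ctrl.read_state();print(s['eef_pos'].round(2),s['force'].round(1),s['torque'].round(2),s['tool_rot'])"
```

```text
[ 577.95 -130.43   96.33] [-5.2  0.7 23.2] [0.23 1.22 0.03] [ 3.14014093e+00  1.33529036e-04 -1.00371078e-01]
[ 577.97 -130.42   96.33] [-5.8  0.4 23.2] [0.19 1.2  0.04] [ 3.14016784e+00  9.31499265e-05 -1.00333436e-01]
```

Seated: same 5.7 mm offset as the first. Next cycle.

>>> send_rows([
  [[0,0,-0.1,0,0,0],[0,0,-0.1,0,0,0],[0,0,-0.1,0,0,0],[0,0,-0.1,0,0,0],[0,0,-2,0,0,0],[0,0,-5,0,0,0],[0,0,-10.5,0,0,0]],
], grip=60)

```text
clock: 24.6
eef_pos: [576.2, -130.3, 192.1]
tool_rot: [-3.141, 0.007, -0.1]
force: [0.9, -0.4, -0.4]
width: 65.0
gripper_force: 0.0
```

```bash
python3 -c "
from h import *
c=grab('wrist','w12.png')
for z in(36,42,49): print(z,fitplate(c,(578.2,-129.8,-.102),z))
go(640.5,52,205,1.708)"
```

```text
36 (array([ 5.76468910e+02, -1.30076547e+02, -1.04657382e-01]), np.float64(-101.33556365966797))
42 (array([ 5.79214592e+02, -1.30366439e+02, -1.03373910e-01]), np.float64(-100.28475189208984))
49 (array([ 5.83285787e+02, -1.30092573e+02, -8.69657491e-02]), np.float64(-101.89035034179688))
row [4.092, -18.732, -0.321, 0.008, -0.006, -1.808] rows 12.1
```

>>> send_rows([
  [[4.1,-18.7,-0.8,0,0,-1.81],[4.1,-18.7,-0.8,0,0,-1.81],[4.1,-18.7,-0.8,0,0,-1.81],[4.1,-18.7,-0.8,0,0,-1.81],[4.1,-18.7,-0.8,0,0,-1.81],[4.1,-18.7,-0.8,0,0,-1.81],[4.1,-18.7,-0.8,0,0,-1.81],[4.1,-18.7,-0.8,0,0,-1.81],[4.1,-18.7,-0.8,0,0,-1.81],[4.1,-18.7,-0.8,0,0,-1.81]],
])

```text
clock: 25.65
eef_pos: [637.6, 51.3, 201.4]
tool_rot: [-3.141, 0.0, 1.406]
force: [-0.3, 0.4, -0.8]
width: 65.1
gripper_force: 0.0
```

```bash
python3 -c "
from h import *
go(640.5,52,126,1.708)"
```

```text
row [0.113, 0.275, 7.537, -0.001, 0.0, -0.302] rows 2.0
```

>>> send_rows([
  [[0.1,0.25,1,0,0,-0.15],[0.1,0.25,3,0,0,-0.302],[0.1,0.25,6,0,0,-0.302],[0.1,0.25,7.5,0,0,-0.302],[0.1,0.25,7.5,0,0,-0.302],[0.1,0.25,7.5,0,0,-0.302]],
])

```text
clock: 26.25
eef_pos: [640.6, 52.5, 127.4]
tool_rot: [3.141, -0.0, 1.702]
force: [0.1, 0.3, 0.8]
width: 65.3
gripper_force: 0.0
```

>>> send_rows([
  [[0,0,0,0,0,0],[0,0,0,0,0,0],[0,0,0,0,0,0],[0,0,0,0,0,0],[0,0,0,0,0,0],[0,0,0,0,0,0]],
], grip=255)

```text
clock: 26.85
eef_pos: [639.7, 52.0, 128.2]
tool_rot: [-3.14, 0.001, 1.702]
force: [-4.0, -2.2, 7.4]
width: 15.8
gripper_force: 58.7
```

>>> send_rows([
  [[0,-1,0,0,0,0],[0,-2,0,0,0,0],[0,-3,0,0,0,0],[0,-4,0,0,0,0],[0,-5,0,0,0,0],[0,-6,0,0,0,0],[0,-7,0,0,0,0],[0,-8.2,0,0,0,0],[0,-9.4,0,0,0,0],[0,-9.75,0,0,0,0]],
])

```text
clock: 27.85
eef_pos: [544.0, 39.0, 128.2]
tool_rot: [3.138, 0.001, 1.702]
force: [9.6, -0.8, 2.4]
width: 15.6
gripper_force: 59.0
```

>>> send_rows([
  [[0,0,0,0,0,0],[0,0,0,0,0,0],[0,1.5,0,0,0,0],[0,3,0,0,0,0],[0,4.5,0,0,0,0],[0,6,0,0,0,0],[0,7.5,0,0,0,0],[0,9,0,0,0,0],[0,9.8,0,0,0,0],[0,9.8,0,0,0,0]],
])

```text
clock: 28.85
eef_pos: [639.8, 52.0, 128.1]
tool_rot: [-3.139, 0.001, 1.701]
force: [-1.7, -2.0, 12.3]
width: 15.8
gripper_force: 60.2
```

```bash
python3 -c "
from h import *
go(440,85,200,0.137)"
```

```text
row [5.861, -19.395, -7.148, -0.001, 0.003, 1.564] rows 10.4
```

>>> send_rows([
  [[0,0,0,0,0,0],[0,0,0,0,0,0],[0,0,0,0,0,0],[0,0,-3,0,0,0],[0,0,-7,0,0,0],[0,0,-7,0,0,0]],
], grip=60)

```text
clock: 29.45
eef_pos: [642.9, 53.8, 201.8]
tool_rot: [3.134, -0.002, 1.702]
force: [0.7, 0.5, 1.3]
width: 65.6
gripper_force: 0.0
```

>>> send_rows([
  [[5.8,-19.5,0,0,0,1.56],[5.8,-19.5,0,0,0,1.56],[5.8,-19.5,0,0,0,1.56],[5.8,-19.5,0,0,0,1.56],[5.8,-19.5,0,0,0,1.56],[5.8,-19.5,0,0,0,1.56],[5.8,-19.5,0,0,0,1.56],[5.8,-19.5,0,0,0,1.56],[5.8,-19.5,0,0,0,1.56],[5.8,-19.5,0,0,0,1.56]],
])

```text
clock: 30.45
eef_pos: [439.4, 84.0, 196.6]
tool_rot: [-3.142, 0.001, 0.196]
force: [0.1, 0.6, -0.1]
width: 65.5
gripper_force: 0.0
```

```bash
python3 -c "
from h import *
c=grab('wrist','w13.png');print('new',fitplate(c,(487,92,.137)))
go(487,92.2,89,.137)
t=grab('top','t13.png')
for n,p in(('b0',(578.5,-129.5,-.1)),('b1',(572,-269,.152)),('b3',(448,-235,-.198))): print(n,fitbase(t,p))
"
```

```text
new (array([4.87422703e+02, 9.26433995e+01, 1.29411272e-01]), np.float64(-130.38230895996094))
row [4.831, 0.103, 10.771, 0.0, 0.001, 0.053] rows 2.4
b0 (array([ 5.77583324e+02, -1.29179717e+02, -1.02199400e-01]), np.float64(0.01286514945652174))
b1 (array([ 5.71845877e+02, -2.68285047e+02,  1.49437071e-01]), np.float64(0.016297743055555557))
b3 (array([ 4.48068607e+02, -2.34406496e+02, -2.04573285e-01]), np.float64(0.01767094017094017))
```

Next base: b3 (448, -235, -0.20).

>>> send_rows([
  [[4.8,0.1,2,0,0,0.055],[4.8,0.1,5,0,0,0.055],[4.8,0.1,8,0,0,0.055],[4.8,0.1,9.7,0,0,0.055],[4.8,0.1,10.75,0,0,0.055],[4.8,0.1,10.75,0,0,0.055]],
])

```text
clock: 31.15
eef_pos: [486.3, 92.8, 88.3]
tool_rot: [3.142, 0.003, 0.149]
force: [-0.6, -0.0, -0.3]
width: 65.5
gripper_force: 0.0
```

>>> send_rows([
  [[0,0,0,0,0,0],[0,0,0,0,0,0],[0,0,0,0,0,0],[0,0,0,0,0,0],[0,0,0,0,0,0]],
], grip=255)

```text
clock: 31.65
eef_pos: [487.7, 93.0, 90.6]
tool_rot: [-3.141, -0.002, 0.147]
force: [-1.3, 0.9, 6.3]
width: 42.2
gripper_force: 61.3
```

```bash
python3 -c "
from h import *
print(ctrl.read_state()['eef_pos'])
go(425,-135,200,-.2)"
```

```text
[487.66623452  93.01409978  90.64131818]
row [-9.52, 21.635, -10.958, -0.001, -0.002, 0.347] rows 5.2
```

>>> send_rows([
  [[0,0,-1,0,0,0],[0,0,-4,0,0,0],[0,0,-8,0,0,0],[-2,4.5,-11,0,0,0.08],[-4,9,-11,0,0,0.16],[-6,13.5,-11,0,0,0.24],[-8,18,-11,0,0,0.3],[-9.5,21.6,-11,0,0,0.345],[-9.5,21.6,-11,0,0,0.345],[-9.5,21.6,-11,0,0,0.345]],
])

```text
clock: 32.65
eef_pos: [424.6, -135.8, 200.1]
tool_rot: [3.142, -0.001, -0.201]
force: [0.9, 0.3, -0.2]
width: 42.0
gripper_force: 61.0
```

```bash
python3 -c "
from h import *
check((448,-234.8,-.2),60.6)
s=ctrl.read_state();print(s['eef_pos'])
go(448.2,-234.8,128,-.202)"
```

```text
[ 425.2 -134.4  200.1] [-3.141e+00 -1.000e-03 -1.980e-01] w 41.9
plate rel (along yaw x,left) [-0.422 -1.477 -0.013] -104.79088592529297
wrist [ 4.48568190e+02 -2.35309336e+02 -2.00509221e-01] 0.015696354436948626
top [ 4.40490741e+02 -2.27229012e+02 -1.62654321e-01] 0.23435897435897435
[ 425.39668547 -133.62511338  200.00949518]
row [4.2, 9.485, 7.198, -0.001, -0.001, 0.006] rows 2.5
```

>>> send_rows([
  [[2,4.3,1,0,0,0],[4.3,9.33,3,0,0,0.005],[4.3,9.33,5.5,0,0,0.005],[4.3,9.33,7.2,0,0,0.005],[4.3,9.33,7.2,0,0,0.005],[4.3,9.33,7.2,0,0,0.005],[4.3,9.33,7.2,0,0,0.005],[4.3,9.33,7.2,0,0,0.005]],
])

```text
clock: 33.55
eef_pos: [449.4, -234.2, 128.6]
tool_rot: [3.141, -0.002, -0.202]
force: [0.4, -0.2, -0.2]
width: 41.8
gripper_force: 61.1
```

```bash
python3 -c "
from h import *
for i in range(2):
    s=ctrl.read_state();print(s['eef_pos'],s['width']);grab('side')
go(448.2,-234.8,109.6,-.202)"
```

```text
[ 449.37521475 -234.20215063  128.55705865] 41.78732780393073
[ 449.22449594 -234.42348912  128.4372683 ] 41.822298136378095
row [-0.083, 0.039, 1.869, 0.0, -0.001, -0.001] rows 0.4
```

>>> send_rows([
  [[-0.04,0.03,0.5,0,0,0],[-0.04,0.03,0.9,0,0,0],[-0.04,0.03,1.3,0,0,0],[-0.04,0.03,1.6,0,0,0],[-0.04,0.03,1.9,0,0,0],[-0.04,0.03,1.9,0,0,0]],
])

```text
clock: 34.25
eef_pos: [448.5, -234.9, 108.2]
tool_rot: [-3.141, -0.001, -0.203]
force: [1.5, -0.2, -0.7]
width: 41.9
gripper_force: 61.1
```

```bash
python3 -c "
from h import *
for i in range(2):
    c=grab('side','s14.png'); s=ctrl.read_state();print(s['eef_pos'].round(2),s['force'].round(1),s['torque'].round(2))"
```

```text
[ 448.52 -234.88  108.31] [ 0.9 -0.2 -1.1] [-0.   -0.3   0.06]
[ 448.53 -234.93  108.42] [ 1.9 -0.6 -1.5] [-0.04 -0.3   0.01]
```

>>> send_rows([
  [[0,0,0.3,0,0,0],[0,0,0.6,0,0,0],[0,0,0.8,0,0,0],[0,0,1.0,0,0,0],[0,0,1.2,0,0,0],[0,0,1.35,0,0,0],[0,0,1.45,0,0,0],[0,0,1.45,0,0,0]],
])

```text
clock: 35.15
eef_pos: [448.0, -234.8, 96.3]
tool_rot: [3.14, -0.0, -0.203]
force: [-4.6, 1.8, 29.9]
width: 41.9
gripper_force: 65.0
```

```bash
python3 -c "
from h import *
for i in range(2):
    grab('side'); s=ctrl.read_state();print(s['eef_pos'].round(2),s['force'].round(1),s['torque'].round(2),s['tool_rot'])"
```

```text
[ 447.95 -234.77   96.25] [-4.7  2.3 28.3] [ 0.55  0.96 -0.01] [ 3.13978458e+00 -5.13335662e-04 -2.03020240e-01]
[ 447.99 -234.78   96.26] [-4.2  1.6 28.7] [ 0.6   1.02 -0.01] [ 3.13981512e+00 -6.48554210e-04 -2.03034003e-01]
```

Third plate seated: grasp at 90.6, seated at 96.3, same offset as before. Last cycle.

>>> send_rows([
  [[0,0,-0.1,0,0,0],[0,0,-0.1,0,0,0],[0,0,-0.1,0,0,0],[0,0,-0.1,0,0,0],[0,0,-2,0,0,0],[0,0,-5,0,0,0],[0,0,-10.5,0,0,0]],
], grip=60)

```text
clock: 35.95
eef_pos: [446.5, -234.3, 192.6]
tool_rot: [-3.14, 0.006, -0.203]
force: [1.3, -1.3, -0.6]
width: 65.2
gripper_force: 0.0
```

```bash
python3 -c "
from h import *
go(640.5,52,205,1.708)"
```

```text
row [13.229, -31.951, -1.26, -0.007, 0.002, -1.911] rows 12.7
```

>>> send_rows([
  [[13.2,-32,-1.3,0,0,-1.91],[13.2,-32,-1.3,0,0,-1.91],[13.2,-32,-1.3,0,0,-1.91],[13.2,-32,-1.3,0,0,-1.91],[13.2,-32,-1.3,0,0,-1.91],[13.2,-32,-1.3,0,0,-1.91],[13.2,-32,-1.3,0,0,-1.91],[13.2,-32,-1.3,0,0,-1.91],[13.2,-32,-1.3,0,0,-1.91],[13.2,-32,-1.3,0,0,-1.91]],
])

```text
clock: 36.95
eef_pos: [641.7, 52.2, 206.0]
tool_rot: [-3.14, 0.001, 1.304]
force: [0.4, -0.7, -0.2]
width: 65.4
gripper_force: 0.0
```

```bash
python3 -c "
from h import *
go(640.5,52,126,1.708)"
```

```text
row [-0.05, -0.102, 8.003, -0.001, 0.0, -0.404] rows 2.7
```

>>> send_rows([
  [[-0.05,-0.1,0.5,0,0,-0.15],[-0.05,-0.1,1,0,0,-0.3],[-0.05,-0.1,3,0,0,-0.404],[-0.05,-0.1,6,0,0,-0.404],[-0.05,-0.1,8,0,0,-0.404],[-0.05,-0.1,8,0,0,-0.404],[-0.05,-0.1,8,0,0,-0.404]],
])

```text
clock: 37.65
eef_pos: [640.9, 52.0, 126.9]
tool_rot: [-3.141, -0.0, 1.701]
force: [0.1, 0.4, 0.3]
width: 65.3
gripper_force: 0.0
```

>>> send_rows([
  [[0,0,0,0,0,0],[0,0,0,0,0,0],[0,0,0,0,0,0],[0,0,0,0,0,0],[0,0,0,0,0,0],[0,0,0,0,0,0]],
], grip=255)

```text
clock: 38.25
eef_pos: [639.8, 51.6, 128.2]
tool_rot: [-3.14, 0.001, 1.701]
force: [-5.4, -1.3, 8.0]
width: 15.7
gripper_force: 58.6
```

>>> send_rows([
  [[0,-1,0,0,0,0],[0,-2,0,0,0,0],[0,-3,0,0,0,0],[0,-4,0,0,0,0],[0,-5,0,0,0,0],[0,-6,0,0,0,0],[0,-7,0,0,0,0],[0,-8.2,0,0,0,0],[0,-9.4,0,0,0,0],[0,-9.75,0,0,0,0]],
])

```text
clock: 39.25
eef_pos: [544.1, 38.6, 128.2]
tool_rot: [3.139, 0.001, 1.701]
force: [7.0, 0.2, 2.5]
width: 15.9
gripper_force: 59.0
```

>>> send_rows([
  [[0,0,0,0,0,0],[0,0,0,0,0,0],[0,1.5,0,0,0,0],[0,3,0,0,0,0],[0,4.5,0,0,0,0],[0,6,0,0,0,0],[0,7.5,0,0,0,0],[0,9,0,0,0,0],[0,9.8,0,0,0,0],[0,9.8,0,0,0,0]],
])

```text
clock: 40.25
eef_pos: [639.9, 51.6, 128.1]
tool_rot: [-3.138, 0.002, 1.701]
force: [-4.9, -1.0, 12.7]
width: 15.5
gripper_force: 60.3
```

```bash
python3 -c "
from h import *
go(440,85,200,0.137)"
```

```text
row [5.888, -19.417, -7.13, -0.002, 0.004, 1.564] rows 10.4
```

>>> send_rows([
  [[0,0,0,0,0,0],[0,0,0,0,0,0],[0,0,0,0,0,0],[0,0,-3,0,0,0],[0,0,-7,0,0,0],[0,0,-7,0,0,0]],
], grip=60)

```text
clock: 40.85
eef_pos: [643.5, 53.4, 201.9]
tool_rot: [3.134, -0.002, 1.701]
force: [0.6, 1.4, 0.0]
width: 65.0
gripper_force: 0.0
```

>>> send_rows([
  [[5.9,-19.5,0,0,0,1.56],[5.9,-19.5,0,0,0,1.56],[5.9,-19.5,0,0,0,1.56],[5.9,-19.5,0,0,0,1.56],[5.9,-19.5,0,0,0,1.56],[5.9,-19.5,0,0,0,1.56],[5.9,-19.5,0,0,0,1.56],[5.9,-19.5,0,0,0,1.56],[5.9,-19.5,0,0,0,1.56],[5.9,-19.5,0,0,0,1.56]],
])

```text
clock: 41.85
eef_pos: [440.0, 84.8, 196.6]
tool_rot: [-3.141, 0.001, 0.195]
force: [0.0, 0.5, -1.0]
width: 65.3
gripper_force: 0.0
```

```bash
python3 -c "
from h import *
c=grab('wrist','w15.png');print('new',fitplate(c,(487,92,.137)))
go(487,92.2,89,.137)
t=grab('top','t15.png')
for n,p in(('b0',(578.5,-129.5,-.1)),('b1',(572,-269,.152)),('b3',(448,-235,-.198))): print(n,fitbase(t,p))
"
```

```text
new (array([4.87631780e+02, 9.23976205e+01, 1.29157216e-01]), np.float64(-129.27642822265625))
row [4.754, 0.17, 10.777, 0.0, 0.0, 0.052] rows 2.4
b0 (array([ 5.78697751e+02, -1.29068600e+02, -9.92062900e-02]), np.float64(0.057447350543478264))
b1 (array([ 5.71759072e+02, -2.68233065e+02,  1.47796791e-01]), np.float64(0.015494791666666667))
b3 (array([ 4.48058246e+02, -2.34483184e+02, -2.04056130e-01]), np.float64(0.019081196581196582))
```

>>> send_rows([
  [[4.8,0.14,2,0,0,0.055],[4.8,0.14,5,0,0,0.055],[4.8,0.14,8,0,0,0.055],[4.8,0.14,9.7,0,0,0.055],[4.8,0.14,10.75,0,0,0.055],[4.8,0.14,10.75,0,0,0.055]],
])

```text
clock: 42.55
eef_pos: [486.9, 93.1, 88.3]
tool_rot: [-3.142, 0.003, 0.148]
force: [-0.6, -0.1, 0.2]
width: 65.3
gripper_force: 0.0
```

>>> send_rows([
  [[0,0,0,0,0,0],[0,0,0,0,0,0],[0,0,0,0,0,0],[0,0,0,0,0,0],[0,0,0,0,0,0]],
], grip=255)

```text
clock: 43.05
eef_pos: [488.2, 93.3, 90.6]
tool_rot: [-3.142, -0.002, 0.146]
force: [-1.8, 0.1, 8.0]
width: 41.8
gripper_force: 61.4
```

```bash
python3 -c "
from h import *
print(ctrl.read_state()['eef_pos'])
go(540,-170,205,.15)"
```

```text
[488.23081081  93.32521341  90.58172936]
row [1.312, 26.805, -11.442, -0.0, -0.002, -0.004] rows 5.8
```

>>> send_rows([
  [[0,0,-1,0,0,0],[0,0,-4,0,0,0],[0,0,-8,0,0,0],[0.3,5,-11.4,0,0,0],[0.6,10,-11.4,0,0,0],[0.9,15,-11.4,0,0,0],[1.2,20,-11.4,0,0,0],[1.3,24.5,-11.4,0,0,0],[1.3,26.8,-11.4,0,0,0],[1.3,26.8,-11.4,0,0,0]],
])

```text
clock: 44.05
eef_pos: [539.0, -176.6, 203.6]
tool_rot: [3.139, 0.0, 0.137]
force: [-0.3, -1.0, -0.5]
width: 41.8
gripper_force: 61.0
```

```bash
cat >> h.py <<'E'
def shift(bp,dz):
    c=grab('wrist','chk.png'); s=ctrl.read_state(); x,y,z=s['eef_pos']; yaw=s['tool_rot'][2]
    p,f=fitplate(c,(x,y,yaw),z-dz); b,g=fitbase(c,bp); d=b-p
    u=R.from_euler('z',-yaw).as_matrix()[:2,:2]@d[:2]
    print(s['eef_pos'].round(1),s['width'],'plate',p.round(2),f,'base',b.round(3),g,'tool shift cm',(u[0]/10).round(3),(-u[1]/10).round(3),'turn',(-d[2]).round(3))
E
python3 -c "
from h import *
shift((571.8,-268.4,.15),60.6)
go(571.9,-268.6,128,.15)"
```

```text
[ 539.  -173.   203.8] 41.79572349721439 plate [ 5.3828e+02 -1.7690e+02  1.3000e-01] -106.09940338134766 base [ 5.72607e+02 -2.69108e+02  1.52000e-01] 0.01399798876745598 tool shift cm 2.108 9.611 turn -0.017
row [1.919, 9.916, 7.582, 0.001, 0.0, -0.009] rows 2.5
```

>>> send_rows([
  [[0,0,0,0,0,0],[0,0,0,0,0,0],[0,0,0,0,0,0],[0,0,0,0,0,0]],
])

```text
clock: 44.5
eef_pos: [539.6, -169.1, 203.7]
tool_rot: [-3.142, -0.0, 0.148]
force: [-1.2, 0.4, -0.6]
width: 42.3
gripper_force: 61.0
```

```bash
python3 -c "
from h import *
shift((571.8,-268.4,.15),60.6)
go(571.9,-268.6,128,.15)"
```

```text
[ 539.6 -169.3  203.6] 41.96308334850709 plate [ 5.3874e+02 -1.6923e+02  1.5000e-01] -105.54026794433594 base [ 5.72320e+02 -2.69647e+02  1.50000e-01] 0.015018143143143143 tool shift cm 1.848 10.426 turn -0.004
row [1.74, 10.295, 7.559, -0.0, 0.0, -0.003] rows 2.6
```

>>> send_rows([
  [[0.9,4.5,1,0,0,0],[1.82,9,3,0,0,0],[1.82,10.37,5.5,0,0,0],[1.82,10.37,7.5,0,0,0],[1.82,10.37,7.5,0,0,0],[1.82,10.37,7.5,0,0,0],[1.82,10.37,7.5,0,0,0],[1.82,10.37,7.5,0,0,0],[1.82,10.37,7.5,0,0,0]],
])

```text
clock: 45.45
eef_pos: [573.1, -269.9, 129.6]
tool_rot: [3.141, -0.001, 0.146]
force: [-0.4, 0.1, -0.9]
width: 41.8
gripper_force: 61.0
```

```bash
python3 -c "
from h import *
for i in range(2):
    s=ctrl.read_state();print(s['eef_pos'],s['width']);grab('side')
go(572,-269,109.6,.15)"
```

```text
[ 573.12708141 -269.90730751  129.58517771] 41.84077989278601
[ 572.97181555 -270.02822227  129.3558215 ] 42.045758776119804
row [-0.066, -0.119, 1.952, 0.001, -0.001, -0.004] rows 0.4
```

>>> send_rows([
  [[-0.03,-0.07,0.5,0,0,0],[-0.03,-0.07,0.9,0,0,0],[-0.03,-0.07,1.3,0,0,0],[-0.03,-0.07,1.6,0,0,0],[-0.03,-0.07,2.0,0,0,0],[-0.03,-0.07,2.0,0,0,0]],
])

```text
clock: 46.15
eef_pos: [572.8, -269.3, 108.2]
tool_rot: [-3.142, -0.001, 0.146]
force: [1.7, 0.9, -0.2]
width: 42.3
gripper_force: 61.1
```

```bash
python3 -c "
from h import *
for i in range(2):
    c=grab('side','s16.png'); s=ctrl.read_state();print(s['eef_pos'].round(2),s['force'].round(1),s['torque'].round(2))"
```

```text
[ 572.82 -269.29  108.37] [ 2.2 -0.4 -0.4] [ 0.05 -0.43  0.04]
[ 572.81 -269.27  108.5 ] [ 2.  -0.2 -0.6] [ 0.08 -0.48  0.01]
```

>>> send_rows([
  [[0,0,0.3,0,0,0],[0,0,0.6,0,0,0],[0,0,0.8,0,0,0],[0,0,1.0,0,0,0],[0,0,1.2,0,0,0],[0,0,1.35,0,0,0],[0,0,1.45,0,0,0],[0,0,1.45,0,0,0]],
])

```text
clock: 47.05
eef_pos: [572.2, -269.3, 96.3]
tool_rot: [3.14, 0.0, 0.146]
force: [-4.4, 1.4, 20.1]
width: 41.9
gripper_force: 63.9
```

```bash
python3 -c "
from h import *
for i in range(2):
    grab('side'); s=ctrl.read_state();print(s['eef_pos'].round(2),s['force'].round(1),s['torque'].round(2),s['tool_rot'],s['width'])"
```

```text
[ 572.24 -269.28   96.35] [-3.7  2.6 19.9] [0.35 0.87 0.  ] [3.14031956e+00 2.68465863e-04 1.45834632e-01] 41.76915728780014
[ 572.23 -269.27   96.33] [-4.4  2.4 19.9] [0.32 0.88 0.02] [3.14036411e+00 2.76999282e-04 1.45805776e-01] 42.167935524799354
```

Fourth plate seated. I'll release, clear the view and inspect.

>>> send_rows([
  [[0,0,-0.1,0,0,0],[0,0,-0.1,0,0,0],[0,0,-0.1,0,0,0],[0,0,-0.1,0,0,0],[0,0,-2,0,0,0],[0,0,-6,0,0,0],[0,0,-11,0,0,0],[-5,1.5,-16,0,0,0],[-10,3,-20,0,0,0]],
], grip=60)

```text
clock: 48.05
eef_pos: [504.7, -300.4, 271.7]
tool_rot: [3.141, -0.002, 0.149]
force: [-0.4, -1.6, 1.0]
width: 65.1
gripper_force: 0.0
```

>>> send_rows([
  [[-4,4.5,0,0,0,0],[-8,9,0,0,0,0],[-12,13.5,0,0,0,0],[-15,17,0,0,0,0],[-18,21,0,0,0,0],[-20,25,0,0,0,0],[-22,28,0,0,0,0],[-22,28,0,0,0,0]],
])

```text
clock: 48.85
eef_pos: [320.7, -617.0, 268.4]
tool_rot: [3.139, 0.004, 0.135]
force: [-1.7, -0.9, -0.5]
width: 65.1
gripper_force: 0.0
```

```bash
python3 -c "
from h import *
c=grab('side','s17.png');t=grab('top','t17.png')
print(c['px'].shape)
a=cv2.resize(cv2.imread('pics/s17.png')[180:360,130:450],None,fx=2.5,fy=2.5,interpolation=2)[:300*2]
cv2.imwrite('pics/f1.png',a)
b=cv2.resize(cv2.imread('pics/t17.png')[135:345,170:440],None,fx=2.8,fy=2.8,interpolation=2);cv2.imwrite('pics/f2.png',b)"
```

```text
(480, 640, 3)
```

View pics/f1.png

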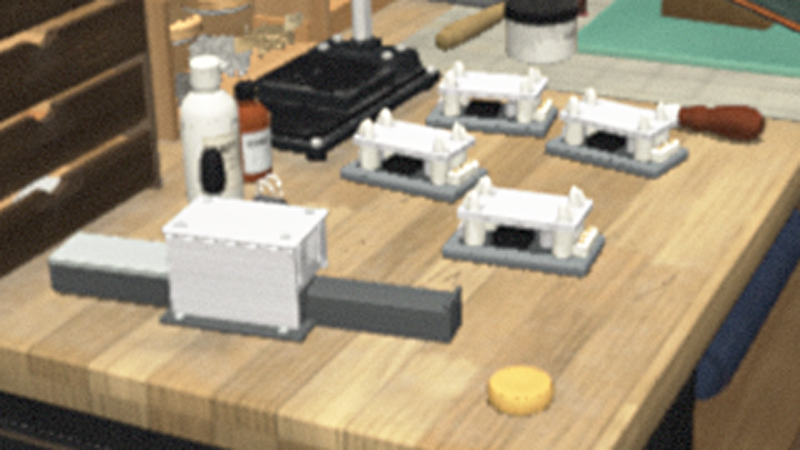

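View pics/f2.png

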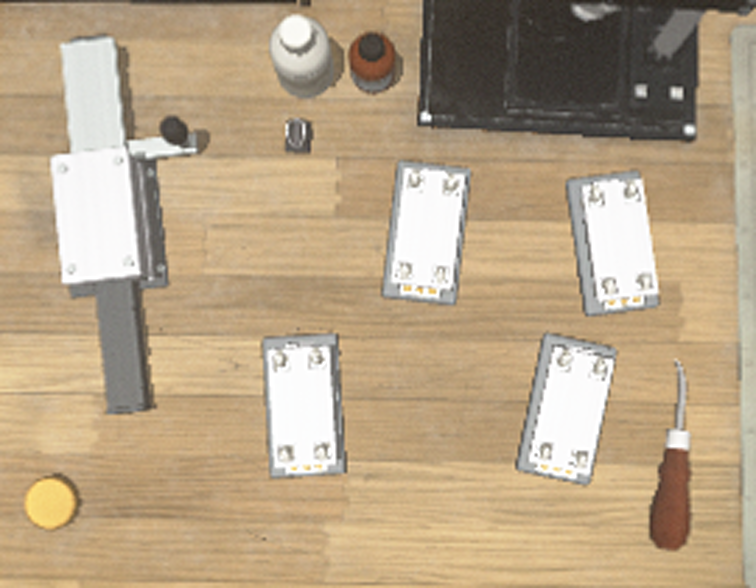

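Both views show all four plates lying flat, with their pins through at bases (470,210), (410,150), (495,100) and (620,130) in the side crop. The slide is home and the other objects haven't moved.

```bash
python3 -c "
from cell import ctrl
print(ctrl.finish_job())"
```

```text
the job is handed in; nothing more can be done
None
```

All four bases now have a cover plate pressed flat on its shoulders, the slide is home, the spare plate is still in the magazine, and the job was handed in at about 49 s.

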